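Pass the rim of an oblong dish under an inspection light on a coasting banding wheel

TASK

Check the oblong dish's rim for cracks: set the banding wheel turning (its brass pins give a finger something to push) and let it coast at 5 to 15 turns a minute; then take the orange light out of its stand and hold it, lens down, a finger's breadth or two above the rim on the wheel's near side. Follow the rim in and out as it passes beneath, keeping the lens over it without a break for eight seconds and without touching dish or wheel with the light. Then stand the light gently back in its stand; the wheel may run down by itself, and the mug, jar and saucer stay where they are.

Things in the scene. Friction and masses are not known exactly. Their poses are not given: they have to be found in the camera images.
- wheel (a joint): banding wheel head: aluminium disc 300 mm across, level top at z = 0.070 m, turning freely about a vertical axis. Value in rad, anticlockwise seen from above positive, no stops; at 0 pin_a points to the robot (-x). Inertia with dish about 0.03 kg m2 (head 2.4 kg, nominal); pushed, it coasts, losing 2 to 4 percent of its speed a second. 5 turns a minute = 0.52 rad/s, 15 = 1.57 rad/s
- wheel_base: fixed cast base of the banding wheel, 180 mm across, under the head; origin on the table on the wheel's axis, axes along the world's. The near side of the wheel is its -x side; the place for the light is more than 30 mm to -x of the axis and within 70 mm of it in y
- wheel_centre (a point): centre of the wheel head's top face, on the axis, z = 0.070 m (does not move)
- pin_a (a point): top of a brass bat pin standing upright on the head: 12 mm diameter, 20 mm tall, 127 mm from the axis; the one on the near (-x) side at the start. A closed fingertip can push it round sideways
- pin_b (a point): top of the other bat pin, the same, straight across the axis
- dish: loose oblong terracotta dish on the wheel head, about 0.55 kg; 228 mm long (own x), 128 wide (own y), 40 tall. Origin: centre of underside. Rim 8 mm wide; its centre line: straight sides at y = +-60 mm for x from -50 to 50, half circles of radius 60 about point end_a and end_b. Light's place: within 16 mm sideways of that line, lens 45 to 85 mm above the origin (5 to 45 above the rim)
- end_a (a point): centre of the half circle of the rim at the dish's +x end: 50 mm along its x axis, 40 mm above its underside
- end_b (a point): the same at its -x end
- light: orange inspection light with black lens head, about 0.11 kg, 130 mm long, standing lens down in its stand. Origin: centre of the lens face (lower end), z along the light to the tail. Lens head 28 mm diameter up to 26 mm from the lens, then a 26 mm round body to 125 mm, tail button on top. Grip it about 90 mm from the lens
- stand: fixed grey stand, 80 x 80 x 50 mm, origin at the centre of its underside. Round hole in the middle of the top, 34 mm across, 3 mm chamfer, its floor 10 mm above the table: the light stands in it with its lens at z = 0.010 m
- mug: unglazed mug, 84 mm across, 70 mm tall, handle to its +y, loose; origin under its centre; leave alone
- jar: amber jar with white cap, 64 mm across, 90 mm tall, loose; origin under its centre; leave alone
- saucer: yellow saucer, 120 mm across, 18 mm tall, loose; origin under its centre; leave alone
Things that resemble listed ones, but are neither listed nor needed, are in the scene too. Leave any turquoise look-alike of the stand alone. Of the things shaped like the light, the orange one is meant.

How it is judged:
On the way, in this order (a step that is already met when the one before it is completed fails the run):
1. the wheel coasts at 5 to 15 turns a minute, let go by the robot, the light still in its stand ((velocity of joint wheel between 0.52 and 1.57 rad/s or velocity of joint wheel between -1.57 and -0.52 rad/s) and contact force between each of the arm, the fingers and wheel below 0.2 N and horizontal distance between light and stand below 0.01 m and z of light in the frame of stand below 0.02 m), for 0.4 s.
2. the light, held lens down 5 to 45 mm above the rim on the wheel's near side, stays within 16 mm of the passing rim for 8 s while the wheel coasts at 5 to 15 turns a minute (((x of light in the frame of dish above 0.05 m and horizontal distance between light and end_a between 0.044 and 0.076 m) or (x of light in the frame of dish below -0.05 m and horizontal distance between light and end_b between 0.044 and 0.076 m) or (x of light in the frame of dish between -0.0501 and 0.0501 m and (y of light in the frame of dish between 0.044 and 0.076 m or y of light in the frame of dish between -0.076 and -0.044 m))) and z of light in the frame of dish between 0.045 and 0.085 m and angle between light's own z axis and vertical below 0.35 rad and x of light in the frame of wheel_base below -0.03 m and y of light in the frame of wheel_base between -0.07 and 0.07 m and (velocity of joint wheel between 0.52 and 1.57 rad/s or velocity of joint wheel between -1.57 and -0.52 rad/s) and contact force between each of the arm, the fingers and wheel below 0.2 N), for 8 s.
At the end, for the whole second after the job is handed in: the light stands released on the floor of its stand's hole (lens within 8 mm of the hole's axis and 15 mm of the stand's underside, tilt under 0.15 rad, at rest); the dish rests level on the wheel head, its centre within 25 mm of the axis; the wheel may still turn (horizontal distance between light and stand below 0.008 m and z of light in the frame of stand below 0.015 m and angle between light's own z axis and vertical below 0.15 rad and linear speed of light below 0.03 m/s and horizontal distance between dish and wheel_centre below 0.025 m and angle between dish's own z axis and vertical below 0.08 rad); the robot touches nothing.
It fails at once if the wheel is whirled faster than 25 turns a minute (velocity of joint wheel above 2.6 rad/s or velocity of joint wheel below -2.6 rad/s).
It fails at once if the dish slides 25 mm off the centre or tips (horizontal distance between dish and wheel_centre above 0.025 m or angle between dish's own z axis and vertical above 0.15 rad).
It fails at once if the light knocks against the dish or the wheel (contact force between light and dish above 0.5 N or contact force between light and wheel above 0.5 N).
It fails at once if the light is thrown, dropped or laid over (linear speed of light above 0.8 m/s or angle between light's own z axis and vertical above 0.8 rad).
It fails at once if the mug, jar or saucer is shifted by more than 30 mm (distance of any of mug, jar, saucer from where it was at the start of the episode above 0.03 m).
It also fails if it takes over 61 s, if anything falls off the work surface, if the arm or the gripper's body presses on something with over 40 N, if the wrist force passes 120 N, or if a joint passes its speed limit or range.

ROBOT

A 7-joint arm with a two-finger parallel gripper is mounted at the origin on the work surface. World frame = base frame: x ahead of the robot, y to its left, z up, the work surface at z = 0. Lengths are in m, angles in rad, forces in N, time in s.
With the tool pointing down it reaches from about 0.425 to 0.975 m from the base axis. Payload 16.7 kg.
Tool frame: the origin (TCP) lies at the very end of the fingers, on their centre line; the grasp point (between the pads) lies ctrl.grasp_offset behind it (ctrl.grasp_offset is the distance from the TCP to the grasp point, in m); z points along the fingers, y is the line along which they close (so a half turn about z gives the same grasp; the last joint's range is limited). The gripper opens to 85 mm and grips with 20 to 120 N. Pads are 22 mm wide; open, the fingers measure 114 mm over their backs; the gripper's body (76 mm by 85 mm) begins 54 mm behind the grasp point. The pads swing forward as they close: fully open they stand 13 mm farther back than shut.
Start: joints at [-1.254, 0.426, 0.074, 1.606, -0.034, 1.111, -0.067], TCP at [0.304, 0.603, 0.231] pointing down, gripper open.
Joint ranges: [-2.85, 2.85], [-0.5, 2.14], [-1.23, 1.37], [0.21, 2.46], [-1.02, 4.16], [0.16, 2.05], [-2.73, 2.73]. Speed limits (rad/s): [1.89, 1.89, 2.39, 2.39, 3.01, 3.01, 3.01].

INTERFACE

Orientations are given as a unit quaternion [w, x, y, z].
In Python, from plant import ctrl gives the robot as it stands. The module is installed in compiled form; this text tells all that it offers.
- The arm moves only by the tool jog_arm, never from a script. Its argument "plan" is one flat list of numbers, 6 for each row, row after row: the shift along the tool's x, y, z each as a share of 0.5 m, from -1 to 1, then the turn, a rotation vector about the tool's x, y, z each as a share of 2 pi rad, from -1 to 1. In form: [dx, dy, dz, wx, wy, wz, dx, dy, dz, wx, wy, wz, ...]. A call has 1 to 5 rows; each row shifts and turns the commanded pose from where the row before left it, along the tool's axes as they then stand; what a row does not reach is not made up. A row lasts 1/12 s, in which the tool goes at most 41.7 mm and 7.16 degrees, less where a joint would pass 70% of its speed; a pose out of reach is approached as far as the arm can. A call with a number of a shift or a turn outside -1 to 1 is refused whole. A call with a gripper value outside its range is refused whole. "fingers" is the closure, from -1 (fully open) to 1 (shut), set as the call begins (left out, the last holds). The fingers move at their own pace and stop on an object; the grip force is fixed at half the most. Time passes only in rows, so rows that do not move let the fingers close. It gives the time, the measured TCP pose, the force, the opening and the grip force at its end, in the units of the state.
- ctrl.read_state(): the state, without advancing time (a new reading comes with each control period).
- ctrl.camera(name): name is "scene" or "top"; returns a dict with "color" (384x512x3 uint8, red, green, blue), "camera_matrix" (3x3 intrinsics, pixels), "R" (3x3) and "t" (3): a world point X has camera coordinates R X + t. Camera axes: x right, y down, z forward; pixel columns grow to the right and rows downward; lengths in m; the calibration is good to about 2 mm. A picture is of the moment at which its call begins. There is no depth.
- ctrl.hand_in(): hands the job in; it is judged then, once.
The state is a dict: "time_s": time; "q": joint angles; "qvel": joint speeds; "effort": joint torques, N m; "tool_pos": TCP position; "tool_rot": TCP orientation; "force": force on the tool from outside, world axes, zero at the start; "moment": the same for the moment, N m; "grip_width": finger opening in m; "gripper_force": force on a finger pad.
Only numpy, scipy, OpenCV 4.12 (cv2) and the standard library are available. Lean on these libraries where they do the work, as an engineer would, in place of code of your own. Each camera call takes 0.05 s, during which the arm holds its last target. There are 200 camera calls.

## Working session

There is one attempt and no reset: what is moved stays moved. The work goes in short steps, Python scripts to look and compute and a tool call to move; the robot and the scene stay as the last step left them, time stands still between calls to the robot, and variables do not carry over. Pictures are saved under pics/ and viewed, at most 10 in all, crops included, and the job is handed in when it is done.

Besides the shell and the picture viewer there is one more tool, called after ">>>" as a command line: name --argument value ..., lists and objects as JSON in quotes. jog_arm: Moves the arm, as the interface text tells. Shift numbers are shares of 0.5 m and turn numbers shares of 2 pi rad, none past 1 either way. Its arguments: {"type":"object","properties":{"plan":{"type":"array","items":{"type":"number","minimum":-1,"maximum":1}},"fingers":{"type":"number"}},"required":["plan"]}

```bash
mkdir -p pics; cat > h.py <<'E'
from plant import ctrl
import numpy as np, cv2
def snap(n,name):
    c=ctrl.camera(n); cv2.imwrite(f'pics/{name}.png',c['color'][:,:,::-1]); return c
def px2w(c,u,v,z):
    K,R,t=[np.array(c[k]) for k in('camera_matrix','R','t')]
    d=R.T@np.linalg.solve(K,[u,v,1.]); o=-R.T@t
    return o+d*(z-o[2])/d[2]
def w2px(c,X):
    p=np.array(c['camera_matrix'])@(np.array(c['R'])@np.array(X)+np.array(c['t'])); return p[:2]/p[2]
E
python3 - <<'E'
from h import *
import pickle
cs={n:snap(n,n+'0') for n in('scene','top')}
pickle.dump(cs,open('cs.pkl','wb'))
for n,c in cs.items(): print(n,c['camera_matrix'],-np.array(c['R']).T@np.array(c['t']),c['R'])
a=cv2.imread('pics/top0.png');b=cv2.imread('pics/scene0.png')
cv2.imwrite('pics/t.png',cv2.resize(a,(800,600),interpolation=2));cv2.imwrite('pics/s.png',cv2.resize(b,(800,600),interpolation=2))
s=ctrl.read_state();print(s,ctrl.grasp_offset)
E
```

```text
scene [[384.04609057   0.         259.4286171 ]
 [  0.         384.04609057 185.73356018]
 [  0.           0.           1.        ]] [1.10646646 0.34572268 0.84390353] [[-0.51380942  0.85789012 -0.00494201]
 [ 0.64160099  0.38043219 -0.66604768]
 [-0.56951563 -0.34539238 -0.74589279]]
top [[418.2995295    0.         260.54532728]
 [  0.         418.2995295  193.65236046]
 [  0.           0.           1.        ]] [ 0.36549701 -0.00828075  1.27395814] [[ 0.0031694  -0.99985399  0.01679156]
 [-0.99162775 -0.00531009 -0.12902021]
 [ 0.12909053 -0.01624206 -0.99149979]]
{'time_s': 0.1, 'q': array([-1.25350801,  0.42666352,  0.07381276,  1.60654121, -0.03409814,
        1.11079353, -0.06710755]), 'qvel': array([-0.00027525, -0.00018049,  0.00135391, -0.0005596 ,  0.00146304,
        0.00176793,  0.00138742]), 'effort': array([ 6.76686541e-03, -9.51531959e+01,  3.77071336e+00, -4.64400172e+01,
        1.96360209e-02,  6.58163321e-03,  5.47910577e-05]), 'tool_pos': array([0.30359973, 0.6024595 , 0.23068417]), 'tool_rot': array([-1.00783180e-04,  2.31281751e-01,  9.72886644e-01, -5.64978331e-04]), 'force': array([ 0.20447803, -0.0148258 ,  0.44052491]), 'moment': array([-0.0668249 ,  0.00392662, -0.02664347]), 'gripper_force': 0.0, 'grip_width': 0.08533734740250029} 0.0187
```

View pics/t.png

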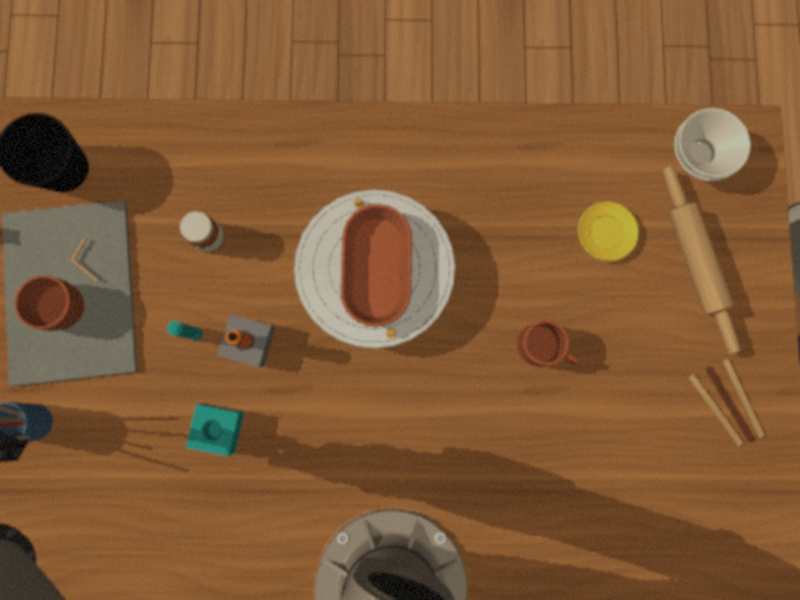

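View pics/s.png

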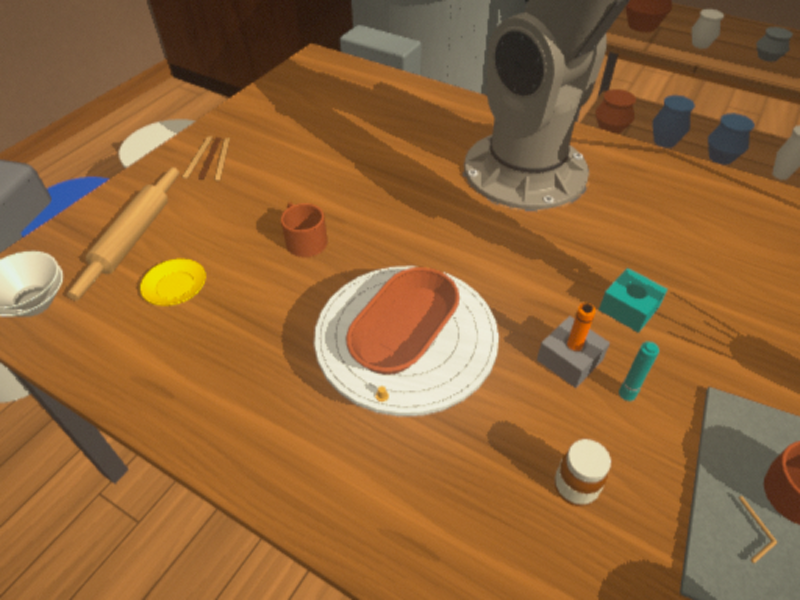

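```bash
python3 - <<'E'
from h import *
import pickle
cs=pickle.load(open('cs.pkl','rb'));c=cs['top'];s=cs['scene'];k=.64
for n,u,v,z in[('wheel',375,268.5,.07),('wl',295,268,.07),('wr',455,268,.07),('wt',375,191,.07),('wb',375,347,.07),('dish',377,266,.11),('pina',391.5,332,.09),('pinb',359,202,.09),('tail',233,337,.14),('tealt',174,326,.13),('tealb',203,336,0),('standTL',230,317,.05),('sTR',273,324,.05),('sBR',263,366,.05),('sBL',219,358,.05),('mug',545,344,.07),('jar',197,226,.09),('saucer',608,232,.018)]:
    print(n,px2w(c,u*k,v*k,z).round(4))
print('scene tail',px2w(s,587*k,309*k,.14), 'pinb',px2w(s,382*k,392*k,.09))
# wheel centre by ellipse fit of pale pixels
# crops
a=cv2.imread('pics/top0.png')
w1=cv2.resize(a[110:235,180:300],(576,600),interpolation=2);w2=cv2.resize(a[185:250,100:200],(800,520),interpolation=2)
cv2.imwrite('pics/w1.png',w1);cv2.imwrite('pics/w2.png',w2)
hsv=cv2.cvtColor(a,cv2.COLOR_BGR2HSV)
m=((hsv[...,1]<70)&(hsv[...,2]>110)).astype(np.uint8);m[:,:175]=0;m[:,310:]=0;m[:110]=0;m[240:]=0
cn=max(cv2.findContours(m,0,1)[0],key=cv2.contourArea);e=cv2.fitEllipse(cv2.convexHull(cn));print(e,px2w(c,*e[0],.07))
m2=((hsv[...,0]<12)&(hsv[...,1]>110)).astype(np.uint8);m2[:,210:270]*=1;mm=np.zeros_like(m2);mm[125:215,212:272]=m2[125:215,212:272]
cn=max(cv2.findContours(mm,0,1)[0],key=cv2.contourArea);P=np.array([px2w(c,*p[0],.11)[:2] for p in cn],np.float32);print(cv2.minAreaRect(P))
E
```

```text
wheel [0.5862 0.0322 0.07  ]
wl [0.5862 0.1813 0.07  ]
wr [ 0.588  -0.1175  0.07  ]
wt [0.7355 0.0336 0.07  ]
wb [0.4395 0.0308 0.07  ]
dish [0.5834 0.0273 0.11  ]
pina [0.4656 0.0005 0.09  ]
pinb [0.708  0.0625 0.09  ]
tail [0.4515 0.2742 0.14  ]
tealt [0.471 0.38  0.13 ]
tealb [0.4638 0.3672 0.    ]
standTL [0.4958 0.3036 0.05  ]
sTR [0.483  0.2229 0.05  ]
sBR [0.4046 0.2391 0.05  ]
sBL [0.4191 0.3211 0.05  ]
mug [ 0.4464 -0.2833  0.07  ]
jar [0.6601 0.3605 0.09  ]
saucer [ 0.6718 -0.4255  0.018 ]
scene tail [0.46055342 0.27810879 0.14      ] pinb [0.71955976 0.06981734 0.09      ]
((239.29159545898438, 171.73532104492188), (100.78632354736328, 102.57048797607422), 84.19416046142578) [0.58646009 0.03427657 0.07      ]
((0.5868923664093018, 0.029137898236513138), (0.12534695863723755, 0.22132287919521332), 89.10932159423828)
```

View pics/w2.png

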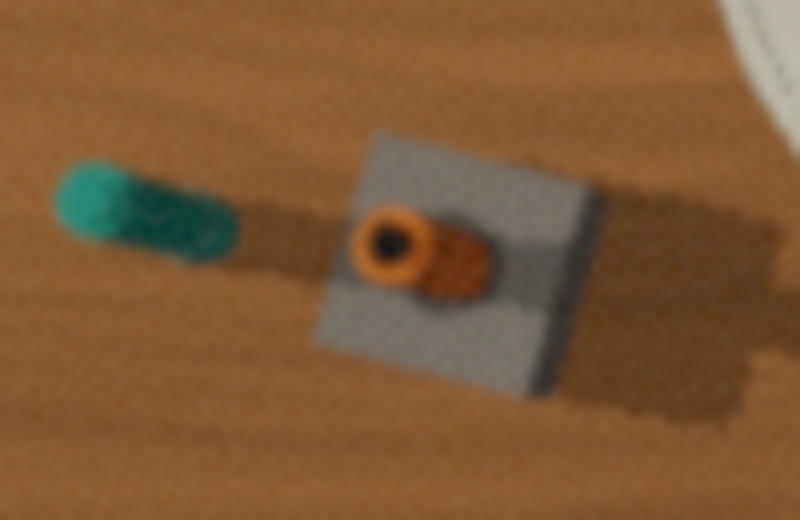

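>>> jog_arm --plan '[0, 0, 0, 0, 0, -0.0186, 0, 0, 0, 0, 0, -0.0186, 0, 0, 0, 0, 0, -0.0186, 0, 0, 0, 0, 0, -0.0186]' --fingers 1

```text
time_s: 0.43
tool_pos: [0.3036, 0.6026, 0.2309]
tool_rot: [-0.0, -0.003, 1.0, -0.0]
force: [0.6, 0.8, -0.3]
grip_width: 0.0389
gripper_force: 0.0
```

>>> jog_arm --plan '[-0.0156, -0.066, 0, 0, 0, 0, -0.0156, -0.066, 0, 0, 0, 0, -0.0156, -0.066, 0, 0, 0, 0, -0.0156, -0.066, 0, 0, 0, 0, -0.0156, -0.066, 0, 0, 0, 0]'

```text
time_s: 0.85
tool_pos: [0.3429, 0.436, 0.231]
tool_rot: [-0.0, -0.0, 1.0, -0.0]
force: [1.1, 0.5, 0.4]
grip_width: 0.0004
gripper_force: 0.0
```

>>> jog_arm --plan '[-0.0156, -0.066, 0, 0, 0, 0, -0.0156, -0.066, 0, 0, 0, 0, -0.0156, -0.066, 0, 0, 0, 0, -0.0156, -0.066, 0, 0, 0, 0, -0.0156, -0.066, 0, 0, 0, 0]'

```text
time_s: 1.27
tool_pos: [0.3819, 0.271, 0.2312]
tool_rot: [-0.0, -0.0, 1.0, -0.0]
force: [0.8, -0.5, 0.4]
grip_width: 0.0001
gripper_force: 0.0
```

>>> jog_arm --plan '[-0.0156, -0.066, 0, 0, 0, 0, -0.0156, -0.066, 0, 0, 0, 0, -0.0156, -0.066, 0, 0, 0, 0, -0.0156, -0.066, 0, 0, 0, 0, -0.0156, -0.066, 0, 0, 0, 0]'

```text
time_s: 1.68
tool_pos: [0.4209, 0.1061, 0.2313]
tool_rot: [-0.0, -0.0, 1.0, 0.0]
force: [2.0, 1.2, 0.4]
grip_width: 0.0001
gripper_force: 0.0
```

>>> jog_arm --plan '[-0.0156, -0.066, 0, 0, 0, 0, -0.0156, -0.066, 0, 0, 0, 0, -0.0156, -0.066, 0, 0, 0, 0, -0.0156, -0.066, 0, 0, 0, 0, -0.0156, -0.066, 0, 0, 0, 0]'

```text
time_s: 2.1
tool_pos: [0.4601, -0.0589, 0.2314]
tool_rot: [0.0, -0.0, 1.0, 0.0]
force: [0.3, 0.9, -0.9]
grip_width: -0.0006
gripper_force: 0.0
```

>>> jog_arm --plan '[0.004, 0, 0.08, 0, 0, 0, 0, 0, 0.08, 0, 0, 0, 0, 0, 0.08, 0, 0, 0, 0, 0, 0.064, 0, 0, 0, 0, 0, 0, 0, 0, 0]'

```text
time_s: 2.52
tool_pos: [0.4547, -0.0573, 0.0745]
tool_rot: [-0.004, -0.0, 1.0, -0.001]
force: [-2.5, 0.8, -1.2]
grip_width: 0.0001
gripper_force: 0.0
```

```bash
python3 - <<'E'
from h import *
c=snap('scene','p1'); a=cv2.imread('pics/p1.png')
cv2.imwrite('pics/p1c.png',cv2.resize(a[140:290,170:350],(720,600),interpolation=2))
print(ctrl.read_state()['tool_pos'])
E
```

```text
[ 0.4560612  -0.05754376  0.07735957]
```

View pics/p1c.png

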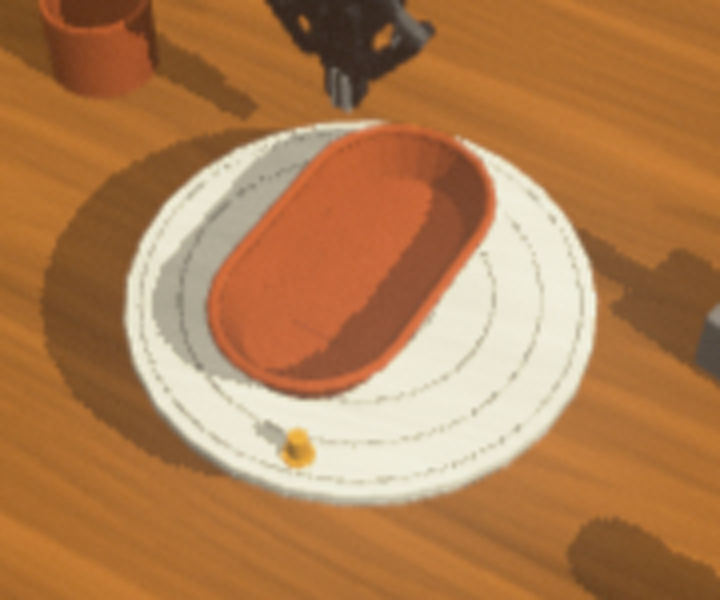

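>>> jog_arm --plan '[0, 0.012, -0.004, 0, 0, 0, 0, 0.016, 0, 0, 0, 0, 0, 0.016, 0, 0, 0, 0, 0, 0.012, 0, 0, 0, 0, 0, 0.01, 0, 0, 0, 0]'

```text
time_s: 2.98
tool_pos: [0.4588, -0.0227, 0.0824]
tool_rot: [0.001, -0.001, 1.0, 0.0]
force: [-0.2, -0.2, -0.1]
grip_width: 0.0
gripper_force: 0.0
```

>>> jog_arm --plan '[0, 0.008, 0, 0, 0, 0, 0, 0.008, 0, 0, 0, 0, 0, 0.01, 0, 0, 0, 0, 0, 0.012, 0, 0, 0, 0, 0, 0.014, 0, 0, 0, 0]'

```text
time_s: 3.4
tool_pos: [0.4581, 0.0022, 0.0813]
tool_rot: [-0.0, -0.0, 1.0, -0.0]
force: [-0.0, 0.4, 0.0]
grip_width: 0.0004
gripper_force: 0.0
```

>>> jog_arm --plan '[0, 0.016, 0, 0, 0, 0, 0, 0.018, 0, 0, 0, 0, -0.002, 0.02, 0, 0, 0, 0, -0.002, 0.022, 0, 0, 0, 0, -0.002, 0.022, 0, 0, 0, 0]'

```text
time_s: 3.82
tool_pos: [0.4613, 0.0521, 0.0813]
tool_rot: [0.0, -0.0, 1.0, 0.0]
force: [0.2, 0.6, 0.2]
grip_width: 0.0002
gripper_force: 0.0
```

>>> jog_arm --plan '[0, 0.008, 0, 0, 0, 0, 0, -0.008, 0, 0, 0, 0, 0, -0.02, -0.02, 0, 0, 0, 0, -0.02, -0.06, 0, 0, 0, 0, 0, -0.06, 0, 0, 0]'

```text
time_s: 4.23
tool_pos: [0.4599, 0.0271, 0.152]
tool_rot: [-0.001, 0.001, 1.0, -0.001]
force: [0.3, -0.5, -0.6]
grip_width: -0.0003
gripper_force: 0.0
```

```bash
cat >> h.py <<'E'
C=np.array([.5866,.0325])
import json
def dish(tag=None,show=False):
    """dish centre and yaw (mod pi) from top camera, by fitting stadium to outline seen at rim height"""
    t=ctrl.read_state()['time_s']; c=ctrl.camera('top'); a=c['color'][:,:,::-1].copy()
    if tag: cv2.imwrite(f'pics/{tag}.png',a)
    hsv=cv2.cvtColor(a,cv2.COLOR_BGR2HSV)
    m=((hsv[...,0]<13)&(hsv[...,1]>120)&(hsv[...,2]>50)).astype(np.uint8)
    k=np.zeros_like(m);u,v=w2px(c,[*C,.11]);cv2.circle(k,(int(u),int(v)),44,1,-1);m*=k
    ys,xs=np.nonzero(m); P=np.array([px2w(c,x,y,.11)[:2] for x,y in zip(xs,ys)])
    h=cv2.convexHull(np.array(np.c_[xs,ys],np.int32))[:,0]; H=np.array([px2w(c,x,y,.11)[:2] for x,y in h],np.float32)
    r=cv2.minAreaRect(H)
    Q=P-P.mean(0); w,V=np.linalg.eigh(Q.T@Q); d=V[:,1]
    return t,np.arctan2(d[1],d[0])%np.pi,P.mean(0),r[0],r[1],len(P)
E
python3 - <<'E'
from h import *
for i in range(4):
    print([np.round(x,4) for x in dish('d%d'%i)])
print(ctrl.read_state()['tool_pos'])
E
```

```text
[np.float64(4.2333), np.float64(1.6758), array([0.617 , 0.0108]), array([0.6224, 0.0245]), array([0.1939, 0.1087]), np.int64(1513)]
[np.float64(4.2833), np.float64(1.6387), array([0.6166, 0.0103]), array([0.6213, 0.0247]), array([0.1961, 0.1066]), np.int64(1473)]
[np.float64(4.3333), np.float64(1.6186), array([0.6146, 0.0115]), array([0.6159, 0.0284]), array([0.2053, 0.1118]), np.int64(1509)]
[np.float64(4.3833), np.float64(1.6057), array([0.6125, 0.0137]), array([0.6105, 0.0312]), array([0.2121, 0.1135]), np.int64(1559)]
[0.46144263 0.02969278 0.15247326]
```

>>> jog_arm --plan '[0, 0.04, -0.076, 0, 0, 0, 0.003, 0.08, 0, 0, 0, 0, 0.003, 0.08, 0, 0, 0, 0, 0.003, 0.08, 0, 0, 0, 0, 0.003, 0.08, 0, 0, 0, 0]' --fingers -1

```text
time_s: 4.85
tool_pos: [0.4544, 0.211, 0.1878]
tool_rot: [-0.0, 0.0, 1.0, -0.0]
force: [1.8, -0.4, 0.7]
grip_width: 0.0608
gripper_force: 0.0
```

>>> jog_arm --plan '[0.004, 0.07, 0, 0, 0, 0, 0.004, 0.04, 0, 0, 0, 0, 0, 0.016, 0, 0, 0, 0, 0, 0, 0, 0, 0, 0]'

```text
time_s: 5.18
tool_pos: [0.4505, 0.274, 0.1872]
tool_rot: [-0.001, -0.001, 1.0, -0.001]
force: [0.8, 0.2, 0.3]
grip_width: 0.0855
gripper_force: 0.0
```

```bash
python3 - <<'E'
from h import *
print(ctrl.read_state()['tool_pos'])
for i in range(3):
    print([np.round(x,4) for x in dish('e%d'%i)])
c=snap('scene','e_s')
a=cv2.imread('pics/e0.png')[90:260,110:310]; b=cv2.imread('pics/e_s.png')[160:260,300:460]
o=np.zeros((600,800,3),np.uint8); o[:,:]=0
o[0:340,0:400]=cv2.resize(a,(400,340)); o[340:590,400:800]=cv2.resize(b,(400,250)); cv2.imwrite('pics/eo.png',o)
E
```

```text
[0.45048547 0.27401977 0.18724172]
[np.float64(5.1833), np.float64(1.0819), array([0.5851, 0.0373]), array([0.5856, 0.0371]), array([0.2225, 0.1244]), np.int64(2995)]
[np.float64(5.2333), np.float64(1.0301), array([0.5853, 0.0374]), array([0.5858, 0.0376]), array([0.2216, 0.1241]), np.int64(2994)]
[np.float64(5.2833), np.float64(0.9734), array([0.5856, 0.0377]), array([0.5864, 0.0376]), array([0.2224, 0.1245]), np.int64(2997)]
```

View pics/eo.png

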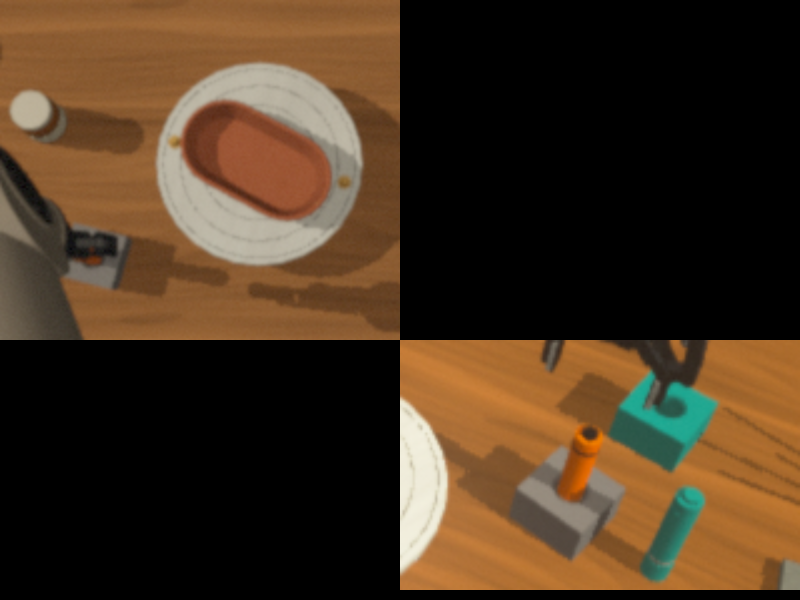

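```bash
python3 - <<'E'
from h import *
import pickle
cs=pickle.load(open('cs.pkl','rb'));s=cs['scene'];c=cs['top']
a=cv2.imread('pics/scene0.png');hsv=cv2.cvtColor(a,cv2.COLOR_BGR2HSV)
m=((hsv[...,1]<80)&(hsv[...,2]>110)).astype(np.uint8);k=np.zeros_like(m);k[165:268,195:325]=1;m*=k
cn=max(cv2.findContours(m,0,1)[0],key=cv2.contourArea);H=cv2.convexHull(cn)[:,0]
W=np.array([px2w(s,*p,.07)[:2] for p in H],np.float32);print('wheel scene',cv2.minEnclosingCircle(W), cv2.fitEllipse(W))
print('stand scene',[px2w(s,(x-400)/2.5+300,(y-340)/2.5+160,.05).round(4)[:2] for x,y in[(515,490),(565,447),(624,490),(573,535)]])
# orange body blobs
for n,im in(('top','top0'),('scene','scene0')):
    h=cv2.cvtColor(cv2.imread(f'pics/{im}.png'),cv2.COLOR_BGR2HSV)
    m=((h[...,0]>5)&(h[...,0]<18)&(h[...,1]>225)&(h[...,2]>120)).astype(np.uint8)
    nn,l,st,ce=cv2.connectedComponentsWithStats(m); i=[j for j in range(1,nn) if st[j,4]>15]; print(n,st[i],ce[i])
for X in ([.451,.273,.14],[.451,.273,.05],[.46,.278,.14]): print(w2px(c,X),w2px(s,X))
E
```

```text
wheel scene ((0.5957264304161072, 0.03435184434056282), 0.15223796665668488) ((0.5944235920906067, 0.035124070942401886), (0.29794853925704956, 0.3036058247089386), 122.37981414794922)
stand scene [array([0.4881, 0.2295]), array([0.4079, 0.2533]), array([0.4312, 0.3254]), array([0.5105, 0.2999])]
top [] []
scene [[365 195  16  29 201]] [[372.09452736 209.19402985]]
[149.56621588 215.8558868 ] [374.99162635 194.30874347]
[157.16530677 218.2131262 ] [367.33253298 216.96783602]
[147.8351533  212.52663547] [375.71529582 197.58925651]
```

```bash
python3 - <<'E'
from h import *
import pickle
cs=pickle.load(open('cs.pkl','rb'));s=cs['scene'];c=cs['top']
print('tip proj',w2px(s,[.456,-.0575,.0774]),'seen',170+345/4,140+105/4, px2w(s,170+345/4,140+105/4,.0774))
for y in(.274-.05,.274+.05):
  print('open tip',w2px(s,[.4505,y,.2]))
print('seen',[((x-400)/2.5+300,(y-340)/2.5+160) for x,y in[(550,368),(652,407)]])
a=cv2.imread('pics/e_s.png')[130:220,330:430]; b=cv2.imread('pics/p1.png')[140:190,220:290]
o=np.zeros((600,800,3),np.uint8);o[:360,:400]=cv2.resize(a,(400,360),interpolation=2);o[:300,400:]=cv2.resize(b,(400,300),interpolation=2)
a=cv2.imread('pics/d3.png')[150:240,190:290];o[300:600,400:733]=cv2.resize(a,(333,300),interpolation=2)
cv2.imwrite('pics/chk.png',o)
print('top tip d3',w2px(c,[.4605,.029,.1525]))
E
```

```text
tip proj [256.61715906 164.35138119] seen 256.25 166.25 [ 0.46294679 -0.0544964   0.0774    ]
open tip [360.50791381 169.31326597]
open tip [402.81050009 185.61662164]
seen [(360.0, 171.2), (400.8, 186.8)]
top tip d3 [239.76957279 212.37305606]
```

View pics/chk.png

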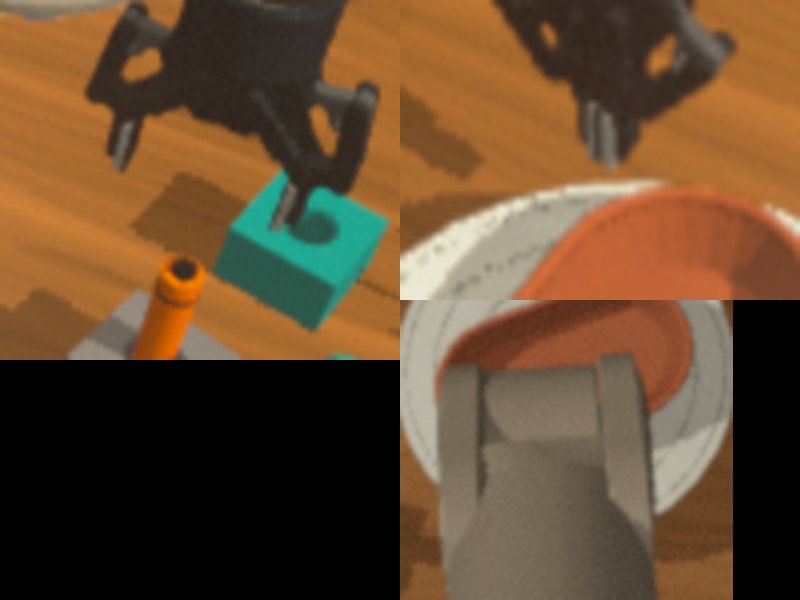

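>>> jog_arm --plan '[-0.007, 0.002, 0.06, 0, 0, 0, 0, 0, 0.07, 0, 0, 0, 0, 0, 0.05, 0, 0, 0, 0, 0, 0.02, 0, 0, 0, 0, 0, 0.01, 0, 0, 0]'

```text
time_s: 5.8
tool_pos: [0.4542, 0.2726, 0.082]
tool_rot: [-0.001, 0.0, 1.0, -0.001]
force: [-0.4, 0.1, 0.3]
grip_width: 0.0852
gripper_force: 0.0
```

```bash
python3 - <<'E'
from h import *
c=snap('scene','g1'); a=cv2.imread('pics/g1.png')[140:260,320:460]
cv2.imwrite('pics/g1c.png',cv2.resize(a,(700,600),interpolation=2))
print(ctrl.read_state()['tool_pos'])
print([np.round(x,4) for x in dish('g2')])
E
```

```text
[0.45439316 0.27307492 0.08231592]
[np.float64(5.85), np.float64(0.3573), array([0.5879, 0.0386]), array([0.5885, 0.0386]), array([0.2216, 0.1241]), np.int64(2990)]
```

View pics/g1c.png

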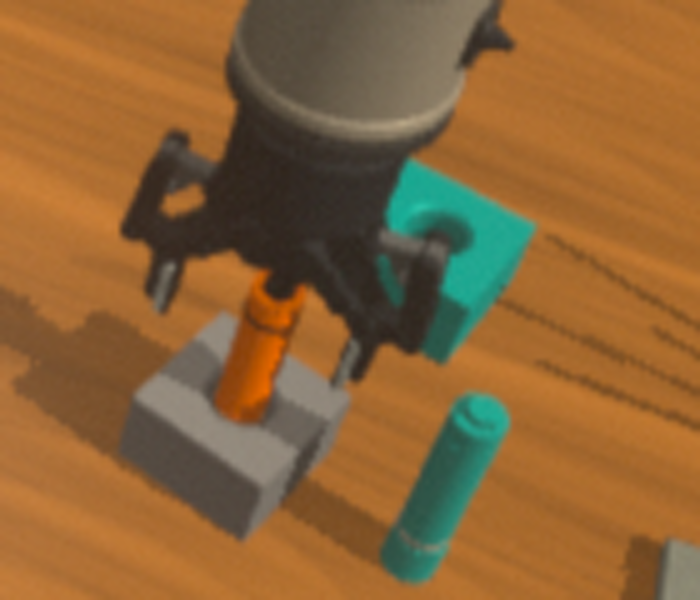

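>>> jog_arm --plan '[0, 0.002, 0, 0, 0, 0, 0, 0, 0, 0, 0, 0, 0, 0, 0, 0, 0, 0, 0, 0, 0, 0, 0, 0, 0, 0, 0, 0, 0, 0]' --fingers 1

```text
time_s: 6.32
tool_pos: [0.4547, 0.2755, 0.0837]
tool_rot: [0.0, -0.0, 1.0, 0.0]
force: [-0.4, 1.8, 1.7]
grip_width: 0.0256
gripper_force: 14.4
```

>>> jog_arm --plan '[0, 0, 0, 0, 0, 0, 0, 0, 0, 0, 0, 0, 0, 0, 0, 0, 0, 0]'

```text
time_s: 6.57
tool_pos: [0.4548, 0.2755, 0.0838]
tool_rot: [0.0, -0.0, 1.0, 0.0]
force: [-0.6, -0.5, 8.3]
grip_width: 0.0244
gripper_force: 58.1
```

```bash
python3 - <<'E'
from h import *
s=ctrl.read_state();print(s['tool_pos'],s['grip_width'],s['gripper_force'],s['force'])
print([np.round(x,4) for x in dish('g3')])
E
```

```text
[0.4547961  0.2755008  0.08377385] 0.02441127277072155 58.10876190662384 [-0.56660893 -0.52874729  8.30565457]
[np.float64(6.5667), np.float64(2.7337), array([0.5914, 0.0375]), array([0.5928, 0.037 ]), array([0.1241, 0.2229]), np.int64(2991)]
```

>>> jog_arm --plan '[0, 0, -0.03, 0, 0, 0, 0, 0, -0.06, 0, 0, 0, 0, 0, -0.07, 0, 0, 0, 0, 0, -0.06, 0, 0, 0, 0, 0, -0.03, 0, 0, 0]'

```text
time_s: 7.03
tool_pos: [0.4554, 0.2757, 0.2119]
tool_rot: [0.001, -0.0, 1.0, 0.001]
force: [0.6, 0.9, -0.7]
grip_width: 0.025
gripper_force: 59.0
```

>>> jog_arm --plan '[-0.0126, -0.06, 0, 0, 0, 0, -0.0126, -0.06, 0, 0, 0, 0, -0.0126, -0.06, 0, 0, 0, 0, -0.0126, -0.06, 0, 0, 0, 0, -0.0126, -0.06, 0, 0, 0, 0]'

```text
time_s: 7.45
tool_pos: [0.486, 0.1238, 0.2084]
tool_rot: [0.0, -0.0, 1.0, 0.0]
force: [-0.1, 0.4, -1.2]
grip_width: 0.0247
gripper_force: 59.0
```

>>> jog_arm --plan '[-0.0126, -0.06, 0, 0, 0, 0, -0.0126, -0.06, 0, 0, 0, 0, -0.0126, -0.05, 0, 0, 0, 0, 0, -0.009, 0, 0, 0, 0, 0, 0, 0, 0, 0, 0]'

```text
time_s: 7.87
tool_pos: [0.505, 0.0339, 0.2083]
tool_rot: [0.0, 0.001, 1.0, -0.0]
force: [0.6, 0.2, -1.9]
grip_width: 0.0249
gripper_force: 59.1
```

```bash
python3 - <<'E'
from h import *
s=ctrl.read_state();print(s['tool_pos'],s['grip_width'],s['gripper_force'],s['force'])
for i in range(2): print([np.round(x,4) for x in dish('k%d'%i)])
c=snap('scene','k_s');a=cv2.imread('pics/k0.png')[90:260,150:330]; b=cv2.imread('pics/k_s.png')[110:280,180:360]
cv2.imwrite('pics/ko.png',cv2.resize(np.hstack([a,b]),(800,378),interpolation=2))
# axis fit
D=[(0.05,np.pi-.01,.5869,.0291),(5.1833,1.0819,.5856,.0371),(5.2333,1.0301,.5858,.0376),(5.2833,.9734,.5864,.0376),(5.85,.3573,.5885,.0386),(6.5667,2.7337-np.pi,.5928,.037)]
A=[];B=[]
for t,y,x0,y0 in D:
    A+=[[1,0,np.cos(y),-np.sin(y)],[0,1,np.sin(y),np.cos(y)]];B+=[x0,y0]
r=np.linalg.lstsq(np.array(A),np.array(B),rcond=None);print(r[0],(np.array(A)@r[0]-B).round(4))
E
```

```text
[0.50504225 0.03392026 0.20830153] 0.024877265567967963 59.084739089012146 [ 0.63505064  0.22990452 -1.85067098]
[np.float64(7.8667), np.float64(0.0566), array([ 0.5857, -0.0527]), array([ 0.5862, -0.0566]), array([0.1152, 0.0467]), np.int64(502)]
[np.float64(7.9167), np.float64(0.0534), array([ 0.5829, -0.0513]), array([ 0.5833, -0.0553]), array([0.1152, 0.049 ]), np.int64(534)]
[0.58887543 0.0335451  0.00183883 0.00461209] [ 0.0001 -0.0001  0.0001  0.0002  0.0001 -0.0001 -0.0003  0.0001  0.0005
 -0.0001 -0.0004  0.    ]
```

View pics/ko.png

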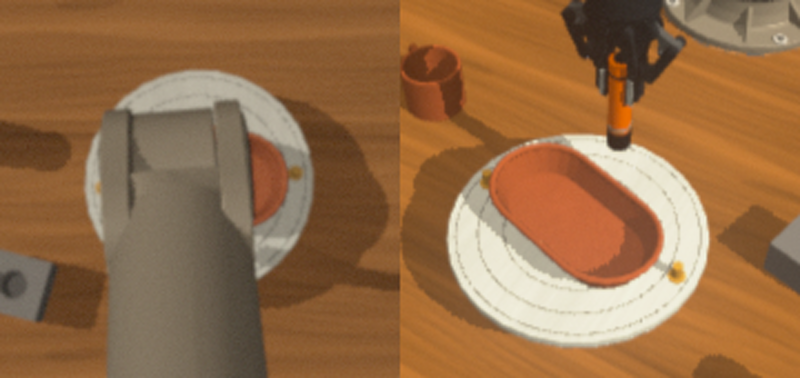

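```bash
cat >> h.py <<'E'
from scipy.optimize import brentq
AX=np.array([.591,.0355]); OFF=np.array([.0018,.0046])
al=np.linspace(0,2*np.pi,73)
ST=np.c_[np.where(np.cos(al)>=0,.05,-.05)+.064*np.cos(al),.064*np.sin(al)]
def rot(y): return np.array([[np.cos(y),-np.sin(y)],[np.sin(y),np.cos(y)]])
def smask(a):
    h=cv2.cvtColor(a,cv2.COLOR_BGR2HSV)
    m=((h[...,0]<11)&(h[...,1]>120)&(h[...,2]>40)).astype(np.uint8)
    k=np.zeros_like(m);k[160:275,190:335]=1;return m*k
def syaw(c,a):
    m=smask(a); best=[]
    def iou(y,dx,dy):
        ctr=np.array([.594,.036])+rot(y)@OFF+[dx,dy]
        p=ST@rot(y).T+ctr; pts=[w2px(c,[*q,z]) for q in p for z in(.11,.07)] if 0 else np.vstack([w2pxs(c,np.c_[p,np.full(len(p),.11)]),w2pxs(c,np.c_[(p-ctr)*.94+ctr,np.full(len(p),.07)])])
        k=np.zeros_like(m);cv2.fillConvexPoly(k,cv2.convexHull((pts*16).astype(np.int32)),1,shift=4)
        return (k&m).sum()/(k|m).sum()
    y=max(np.arange(-np.pi,np.pi,.1),key=lambda y:iou(y,0,0)); dx=dy=0
    for st in(.05,.02):
        y,dx,dy=max(((y+i*st,dx+j*.002,dy+l*.002) for i in(-2,-1,0,1,2) for j in(-1,0,1) for l in(-1,0,1)),key=lambda q:iou(*q))
    return y,dx,dy,iou(y,dx,dy)
def w2pxs(c,X):
    p=(X@np.array(c['R']).T+np.array(c['t']))@np.array(c['camera_matrix']).T; return p[:,:2]/p[:,2:]
E
cat > t.py <<'E'
from h import *
import pickle
s=pickle.load(open('cs.pkl','rb'))['scene']
for n,ref in(('scene0',-.01),('e_s',.92),('g1',.41),('k_s',0)):
    print(n,ref,syaw(s,cv2.imread(f'pics/{n}.png')))
E
python3 t.py; python3 -c "
from h import *
print(ctrl.read_state()['time_s'])"
```

```text
scene0 -0.01 (np.float64(-3.1315926535897933), -0.004, -0.004, np.float64(0.8380651945320715))
e_s 0.92 (np.float64(0.8584073464102104), -0.004, -0.004, np.float64(0.8503978779840848))
g1 0.41 (np.float64(0.3784073464102101), -0.004, -0.004, np.float64(0.8635030658491069))
k_s 0 (np.float64(-1.891592653589792), -0.004, -0.004, np.float64(0.8284980744544288))
8.0167
```

```bash
cat > plan.py <<'E'
from h import *
import sys
T0,Y0,W0,KD=6.5667,-.4079,1.058,.027
def yaw(t): return Y0-W0*(1-np.exp(-KD*(t-T0)))/KD
def dist(x,y,t):  # signed distance of point to rim centre line
    q=rot(-yaw(t))@(np.array([x,y])-AX)-OFF
    return np.hypot(max(abs(q[0])-.05,0),q[1])-.06
def xt(y,t): return brentq(lambda x:dist(x,y,t),AX[0]-.14,AX[0]-.03)
if __name__=='__main__':
    n=int(sys.argv[1]); look=len(sys.argv)>2
    if look:
        t=ctrl.read_state()['time_s']; c=ctrl.camera('scene'); a=c['color'][:,:,::-1].copy(); cv2.imwrite(f'pics/tr{t:.2f}.png',a)
        r=syaw(c,a); e=(r[0]-yaw(t)+np.pi/2)%np.pi-np.pi/2
        print('t',t,'yaw err',round(e,3),'iou',round(r[3],2),r[1:3])
    s=ctrl.read_state();t=s['time_s'];x,y,z=s['tool_pos'];print(t,x,y,z,s['gripper_force'],'dist now',dist(x,y,t))
    px=x
    for i in range(n):
        row=[]
        for j in range(5):
            t+=1/12; g=xt(y,t); d=round(-(g-px)/.5,3); px-=d*.5; row+=[d,0,0,0,0,0]
        print(row, 'x %.4f'%px)
E
python3 plan.py 4
```

```text
8.0167 0.5048341450596873 0.03693629253589204 0.20814557521929797 59.08489644527435 dist now 0.02626938462281142
[np.float64(-0.052), 0, 0, 0, 0, 0, np.float64(0.005), 0, 0, 0, 0, 0, np.float64(0.007), 0, 0, 0, 0, 0, np.float64(0.008), 0, 0, 0, 0, 0, np.float64(0.01), 0, 0, 0, 0, 0] x 0.5158
[np.float64(0.012), 0, 0, 0, 0, 0, np.float64(0.011), 0, 0, 0, 0, 0, np.float64(0.01), 0, 0, 0, 0, 0, np.float64(0.01), 0, 0, 0, 0, 0, np.float64(0.008), 0, 0, 0, 0, 0] x 0.4903
[np.float64(0.007), 0, 0, 0, 0, 0, np.float64(0.005), 0, 0, 0, 0, 0, np.float64(0.005), 0, 0, 0, 0, 0, np.float64(0.003), 0, 0, 0, 0, 0, np.float64(0.002), 0, 0, 0, 0, 0] x 0.4793
[np.float64(0.001), 0, 0, 0, 0, 0, np.float64(-0.001), 0, 0, 0, 0, 0, np.float64(-0.002), 0, 0, 0, 0, 0, np.float64(-0.003), 0, 0, 0, 0, 0, np.float64(-0.005), 0, 0, 0, 0, 0] x 0.4843
```

>>> jog_arm --plan '[-0.052, 0, 0, 0, 0, 0, 0.005, 0, 0, 0, 0, 0, 0.007, 0, 0, 0, 0, 0, 0.008, 0, 0, 0, 0, 0, 0.01, 0, 0, 0, 0, 0]'

```text
time_s: 8.43
tool_pos: [0.5151, 0.0363, 0.208]
tool_rot: [-0.0, -0.001, 1.0, -0.0]
force: [-0.4, -0.1, -0.4]
grip_width: 0.0246
gripper_force: 59.1
```

>>> jog_arm --plan '[0.012, 0, 0, 0, 0, 0, 0.011, 0, 0, 0, 0, 0, 0.01, 0, 0, 0, 0, 0, 0.01, 0, 0, 0, 0, 0, 0.008, 0, 0, 0, 0, 0]'

```text
time_s: 8.85
tool_pos: [0.4898, 0.0358, 0.2083]
tool_rot: [0.0, -0.0, 1.0, 0.0]
force: [0.7, -0.1, -0.7]
grip_width: 0.0246
gripper_force: 59.1
```

```bash
python3 plan.py 4 look; python3 - <<'E'
import cv2,glob
f=sorted(glob.glob('pics/tr*.png'))[-1];a=cv2.imread(f)[110:280,180:360]
cv2.imwrite('pics/v1.png',cv2.resize(a,(635,600),interpolation=2))
E
```

```text
t 8.85 yaw err -0.031 iou 0.86 (-0.004, -0.002)
8.9 0.4893658416797941 0.03571822125896725 0.20823760779809647 59.084503054618835 dist now -0.0013994423659507982
[np.float64(0.009), 0, 0, 0, 0, 0, np.float64(0.005), 0, 0, 0, 0, 0, np.float64(0.003), 0, 0, 0, 0, 0, np.float64(0.003), 0, 0, 0, 0, 0, np.float64(0.001), 0, 0, 0, 0, 0] x 0.4789
[np.float64(-0.001), 0, 0, 0, 0, 0, np.float64(-0.001), 0, 0, 0, 0, 0, np.float64(-0.003), 0, 0, 0, 0, 0, np.float64(-0.004), 0, 0, 0, 0, 0, np.float64(-0.006), 0, 0, 0, 0, 0] x 0.4864
[np.float64(-0.006), 0, 0, 0, 0, 0, np.float64(-0.007), 0, 0, 0, 0, 0, np.float64(-0.009), 0, 0, 0, 0, 0, np.float64(-0.009), 0, 0, 0, 0, 0, np.float64(-0.01), 0, 0, 0, 0, 0] x 0.5069
[np.float64(-0.01), 0, 0, 0, 0, 0, np.float64(-0.008), 0, 0, 0, 0, 0, np.float64(-0.006), 0, 0, 0, 0, 0, np.float64(-0.005), 0, 0, 0, 0, 0, np.float64(-0.004), 0, 0, 0, 0, 0] x 0.5234
```

View pics/v1.png

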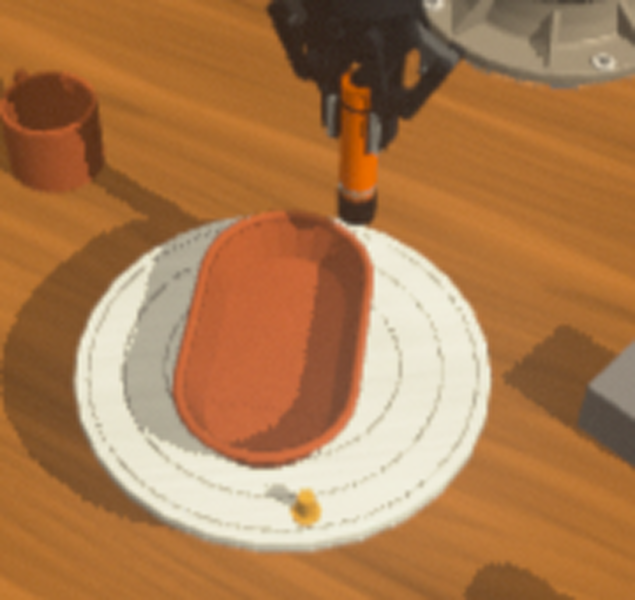

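>>> jog_arm --plan '[0.009, 0, 0, 0, 0, 0, 0.005, 0, 0, 0, 0, 0, 0.003, 0, 0, 0, 0, 0, 0.003, 0, 0, 0, 0, 0, 0.001, 0, 0, 0, 0, 0]'

```text
time_s: 9.32
tool_pos: [0.4799, 0.0357, 0.2082]
tool_rot: [-0.0, -0.0, 1.0, -0.0]
force: [0.9, -0.2, -1.3]
grip_width: 0.0247
gripper_force: 59.1
```

>>> jog_arm --plan '[-0.001, 0, 0, 0, 0, 0, -0.001, 0, 0, 0, 0, 0, -0.003, 0, 0, 0, 0, 0, -0.004, 0, 0, 0, 0, 0, -0.006, 0, 0, 0, 0, 0]'

```text
time_s: 9.73
tool_pos: [0.4877, 0.0358, 0.2082]
tool_rot: [-0.0, -0.0, 1.0, -0.0]
force: [0.2, -0.3, -1.1]
grip_width: 0.0247
gripper_force: 59.1
```

>>> jog_arm --plan '[-0.006, 0, 0, 0, 0, 0, -0.007, 0, 0, 0, 0, 0, -0.009, 0, 0, 0, 0, 0, -0.009, 0, 0, 0, 0, 0, -0.01, 0, 0, 0, 0, 0]'

```text
time_s: 10.15
tool_pos: [0.5085, 0.0358, 0.2081]
tool_rot: [-0.0, -0.0, 1.0, -0.0]
force: [-0.2, -0.4, 0.0]
grip_width: 0.0247
gripper_force: 59.1
```

```bash
python3 plan.py 4 look | sed 's/np.float64(\([-0-9.]*\))/\1/g'; python3 - <<'E'
import cv2,glob,os
f=max(glob.glob('pics/tr*.png'),key=os.path.getmtime);a=cv2.imread(f)[110:280,180:360]
cv2.imwrite('pics/v2.png',cv2.resize(a,(635,600),interpolation=2))
E
```

```text
t 10.15 yaw err 0.037 iou 0.81 (-0.004, -0.002)
10.2 0.5093240978334896 0.03585402032572147 0.2081960510259525 59.08427059650421 dist now 0.0005535710094773869
[-0.01, 0, 0, 0, 0, 0, -0.007, 0, 0, 0, 0, 0, -0.006, 0, 0, 0, 0, 0, -0.004, 0, 0, 0, 0, 0, -0.003, 0, 0, 0, 0, 0] x 0.5243
[-0.002, 0, 0, 0, 0, 0, -0.002, 0, 0, 0, 0, 0, -0.0, 0, 0, 0, 0, 0, 0.0, 0, 0, 0, 0, 0, 0.001, 0, 0, 0, 0, 0] x 0.5258
[0.002, 0, 0, 0, 0, 0, 0.003, 0, 0, 0, 0, 0, 0.004, 0, 0, 0, 0, 0, 0.004, 0, 0, 0, 0, 0, 0.006, 0, 0, 0, 0, 0] x 0.5163
[0.008, 0, 0, 0, 0, 0, 0.009, 0, 0, 0, 0, 0, 0.009, 0, 0, 0, 0, 0, 0.008, 0, 0, 0, 0, 0, 0.007, 0, 0, 0, 0, 0] x 0.4958
```

View pics/v2.png

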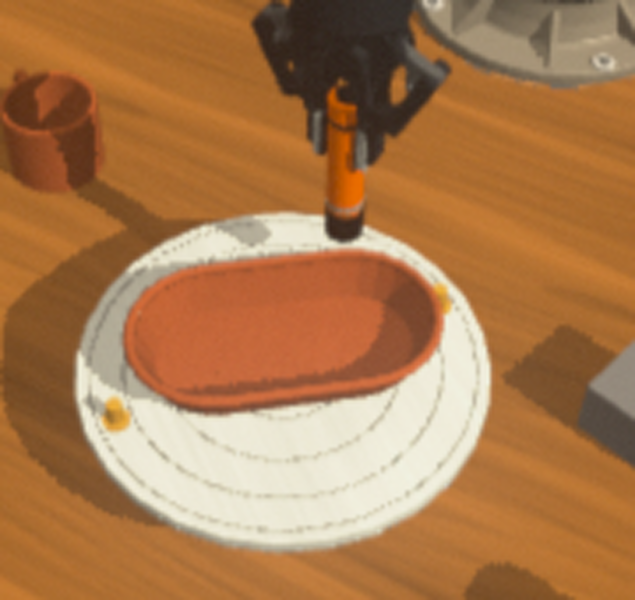

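>>> jog_arm --plan '[-0.01, 0, 0, 0, 0, 0, -0.007, 0, 0, 0, 0, 0, -0.006, 0, 0, 0, 0, 0, -0.004, 0, 0, 0, 0, 0, -0.003, 0, 0, 0, 0, 0]'

```text
time_s: 10.62
tool_pos: [0.5232, 0.0358, 0.2082]
tool_rot: [-0.0, -0.0, 1.0, -0.0]
force: [0.3, -0.3, -1.4]
grip_width: 0.0251
gripper_force: 59.1
```

>>> jog_arm --plan '[-0.002, 0, 0, 0, 0, 0, -0.002, 0, 0, 0, 0, 0, 0, 0, 0, 0, 0, 0, 0, 0, 0, 0, 0, 0, 0.001, 0, 0, 0, 0, 0]'

```text
time_s: 11.03
tool_pos: [0.5245, 0.0358, 0.2082]
tool_rot: [0.0, -0.0, 1.0, -0.0]
force: [-0.4, -0.2, -0.7]
grip_width: 0.0249
gripper_force: 59.1
```

>>> jog_arm --plan '[0.002, 0, 0, 0, 0, 0, 0.003, 0, 0, 0, 0, 0, 0.004, 0, 0, 0, 0, 0, 0.004, 0, 0, 0, 0, 0, 0.006, 0, 0, 0, 0, 0]'

```text
time_s: 11.45
tool_pos: [0.5148, 0.0358, 0.2082]
tool_rot: [-0.0, -0.0, 1.0, -0.0]
force: [0.2, -0.5, -0.8]
grip_width: 0.0244
gripper_force: 59.1
```

```bash
python3 plan.py 4 look | sed 's/np.float64(\([-0-9.]*\))/\1/g'
```

```text
t 11.45 yaw err -0.046 iou 0.84 (-0.004, -0.004)
11.5 0.5142467346421148 0.03570673881915941 0.20814459447415928 59.084354639053345 dist now -0.0003804631606190642
[0.01, 0, 0, 0, 0, 0, 0.008, 0, 0, 0, 0, 0, 0.009, 0, 0, 0, 0, 0, 0.007, 0, 0, 0, 0, 0, 0.007, 0, 0, 0, 0, 0] x 0.4937
[0.006, 0, 0, 0, 0, 0, 0.005, 0, 0, 0, 0, 0, 0.004, 0, 0, 0, 0, 0, 0.004, 0, 0, 0, 0, 0, 0.002, 0, 0, 0, 0, 0] x 0.4832
[0.001, 0, 0, 0, 0, 0, 0.0, 0, 0, 0, 0, 0, -0.0, 0, 0, 0, 0, 0, -0.002, 0, 0, 0, 0, 0, -0.003, 0, 0, 0, 0, 0] x 0.4852
[-0.003, 0, 0, 0, 0, 0, -0.005, 0, 0, 0, 0, 0, -0.005, 0, 0, 0, 0, 0, -0.006, 0, 0, 0, 0, 0, -0.007, 0, 0, 0, 0, 0] x 0.4982
```

>>> jog_arm --plan '[0.01, 0, 0, 0, 0, 0, 0.008, 0, 0, 0, 0, 0, 0.009, 0, 0, 0, 0, 0, 0.007, 0, 0, 0, 0, 0, 0.007, 0, 0, 0, 0, 0]'

```text
time_s: 11.92
tool_pos: [0.4941, 0.0358, 0.2082]
tool_rot: [0.0, -0.0, 1.0, 0.0]
force: [0.5, -0.5, -0.6]
grip_width: 0.0244
gripper_force: 59.1
```

>>> jog_arm --plan '[0.006, 0, 0, 0, 0, 0, 0.005, 0, 0, 0, 0, 0, 0.004, 0, 0, 0, 0, 0, 0.004, 0, 0, 0, 0, 0, 0.002, 0, 0, 0, 0, 0]'

```text
time_s: 12.33
tool_pos: [0.4838, 0.0357, 0.2082]
tool_rot: [-0.0, -0.0, 1.0, -0.0]
force: [-0.7, -0.2, -0.7]
grip_width: 0.0246
gripper_force: 59.1
```

>>> jog_arm --plan '[0.001, 0, 0, 0, 0, 0, 0, 0, 0, 0, 0, 0, 0, 0, 0, 0, 0, 0, -0.002, 0, 0, 0, 0, 0, -0.003, 0, 0, 0, 0, 0]'

```text
time_s: 12.75
tool_pos: [0.4861, 0.0357, 0.2082]
tool_rot: [-0.0, -0.0, 1.0, -0.0]
force: [0.5, -0.4, -1.6]
grip_width: 0.0251
gripper_force: 59.1
```

>>> jog_arm --plan '[-0.003, 0, 0, 0, 0, 0, -0.005, 0, 0, 0, 0, 0, -0.005, 0, 0, 0, 0, 0, -0.006, 0, 0, 0, 0, 0, -0.007, 0, 0, 0, 0, 0]'

```text
time_s: 13.17
tool_pos: [0.4993, 0.0357, 0.2082]
tool_rot: [-0.0, -0.0, 1.0, -0.0]
force: [0.3, -0.6, -1.5]
grip_width: 0.0247
gripper_force: 59.1
```

```bash
python3 plan.py 4 look | sed 's/np.float64(\([-0-9.]*\))/\1/g'
```

```text
t 13.1667 yaw err -0.012 iou 0.82 (-0.002, -0.002)
13.2167 0.49998458183373984 0.03582999264740379 0.20821781838099793 59.08520579338074 dist now 0.00038585819434935886
[-0.009, 0, 0, 0, 0, 0, -0.008, 0, 0, 0, 0, 0, -0.009, 0, 0, 0, 0, 0, -0.009, 0, 0, 0, 0, 0, -0.008, 0, 0, 0, 0, 0] x 0.5215
[-0.007, 0, 0, 0, 0, 0, -0.006, 0, 0, 0, 0, 0, -0.004, 0, 0, 0, 0, 0, -0.004, 0, 0, 0, 0, 0, -0.003, 0, 0, 0, 0, 0] x 0.5335
[-0.002, 0, 0, 0, 0, 0, -0.001, 0, 0, 0, 0, 0, -0.001, 0, 0, 0, 0, 0, -0.0, 0, 0, 0, 0, 0, 0.0, 0, 0, 0, 0, 0] x 0.5355
[0.001, 0, 0, 0, 0, 0, 0.001, 0, 0, 0, 0, 0, 0.003, 0, 0, 0, 0, 0, 0.002, 0, 0, 0, 0, 0, 0.004, 0, 0, 0, 0, 0] x 0.5300
```

>>> jog_arm --plan '[-0.009, 0, 0, 0, 0, 0, -0.008, 0, 0, 0, 0, 0, -0.009, 0, 0, 0, 0, 0, -0.009, 0, 0, 0, 0, 0, -0.008, 0, 0, 0, 0, 0]'

```text
time_s: 13.63
tool_pos: [0.5211, 0.0358, 0.2082]
tool_rot: [0.0, -0.0, 1.0, -0.0]
force: [-0.8, -0.2, -1.4]
grip_width: 0.0244
gripper_force: 59.1
```

>>> jog_arm --plan '[-0.007, 0, 0, 0, 0, 0, -0.006, 0, 0, 0, 0, 0, -0.004, 0, 0, 0, 0, 0, -0.004, 0, 0, 0, 0, 0, -0.003, 0, 0, 0, 0, 0]'

```text
time_s: 14.05
tool_pos: [0.5327, 0.0358, 0.2082]
tool_rot: [-0.0, -0.0, 1.0, -0.0]
force: [-0.1, 0.4, -0.7]
grip_width: 0.0247
gripper_force: 59.1
```

>>> jog_arm --plan '[-0.002, 0, 0, 0, 0, 0, -0.001, 0, 0, 0, 0, 0, -0.001, 0, 0, 0, 0, 0, 0, 0, 0, 0, 0, 0, 0, 0, 0, 0, 0, 0]'

```text
time_s: 14.47
tool_pos: [0.5345, 0.0358, 0.2082]
tool_rot: [-0.0, -0.0, 1.0, 0.0]
force: [-0.0, 0.3, -1.0]
grip_width: 0.0248
gripper_force: 59.1
```

>>> jog_arm --plan '[0.001, 0, 0, 0, 0, 0, 0.001, 0, 0, 0, 0, 0, 0.003, 0, 0, 0, 0, 0, 0.002, 0, 0, 0, 0, 0, 0.004, 0, 0, 0, 0, 0]'

```text
time_s: 14.88
tool_pos: [0.5289, 0.0358, 0.2082]
tool_rot: [0.0, -0.0, 1.0, -0.0]
force: [-0.0, -0.0, -1.7]
grip_width: 0.0249
gripper_force: 59.1
```

```bash
python3 plan.py 5 look | sed 's/np.float64(\([-0-9.]*\))/\1/g'
```

```text
t 14.8833 yaw err -0.066 iou 0.84 (-0.004, -0.004)
14.9333 0.5285014785081349 0.0357390572255891 0.2081441681500864 59.08464252948761 dist now 0.00022655393115667694
[0.004, 0, 0, 0, 0, 0, 0.007, 0, 0, 0, 0, 0, 0.007, 0, 0, 0, 0, 0, 0.009, 0, 0, 0, 0, 0, 0.01, 0, 0, 0, 0, 0] x 0.5100
[0.009, 0, 0, 0, 0, 0, 0.009, 0, 0, 0, 0, 0, 0.008, 0, 0, 0, 0, 0, 0.007, 0, 0, 0, 0, 0, 0.006, 0, 0, 0, 0, 0] x 0.4905
[0.006, 0, 0, 0, 0, 0, 0.005, 0, 0, 0, 0, 0, 0.004, 0, 0, 0, 0, 0, 0.004, 0, 0, 0, 0, 0, 0.002, 0, 0, 0, 0, 0] x 0.4800
[0.001, 0, 0, 0, 0, 0, 0.001, 0, 0, 0, 0, 0, -0.0, 0, 0, 0, 0, 0, -0.001, 0, 0, 0, 0, 0, -0.003, 0, 0, 0, 0, 0] x 0.4810
[-0.002, 0, 0, 0, 0, 0, -0.004, 0, 0, 0, 0, 0, -0.005, 0, 0, 0, 0, 0, -0.005, 0, 0, 0, 0, 0, -0.006, 0, 0, 0, 0, 0] x 0.4920
```

>>> jog_arm --plan '[0.004, 0, 0, 0, 0, 0, 0.007, 0, 0, 0, 0, 0, 0.007, 0, 0, 0, 0, 0, 0.009, 0, 0, 0, 0, 0, 0.01, 0, 0, 0, 0, 0]'

```text
time_s: 15.35
tool_pos: [0.51, 0.0358, 0.2082]
tool_rot: [-0.0, -0.0, 1.0, -0.0]
force: [0.9, -0.4, -1.2]
grip_width: 0.0249
gripper_force: 59.1
```

>>> jog_arm --plan '[0.009, 0, 0, 0, 0, 0, 0.009, 0, 0, 0, 0, 0, 0.008, 0, 0, 0, 0, 0, 0.007, 0, 0, 0, 0, 0, 0.006, 0, 0, 0, 0, 0]'

```text
time_s: 15.77
tool_pos: [0.4906, 0.0358, 0.2082]
tool_rot: [0.0, -0.0, 1.0, 0.0]
force: [0.5, 0.3, -1.2]
grip_width: 0.0247
gripper_force: 59.1
```

>>> jog_arm --plan '[0.006, 0, 0, 0, 0, 0, 0.005, 0, 0, 0, 0, 0, 0.004, 0, 0, 0, 0, 0, 0.004, 0, 0, 0, 0, 0, 0.002, 0, 0, 0, 0, 0]'

```text
time_s: 16.18
tool_pos: [0.4803, 0.0357, 0.2082]
tool_rot: [-0.0, -0.0, 1.0, -0.0]
force: [0.2, 0.2, -0.7]
grip_width: 0.0248
gripper_force: 59.1
```

>>> jog_arm --plan '[0.001, 0, 0, 0, 0, 0, 0.001, 0, 0, 0, 0, 0, 0, 0, 0, 0, 0, 0, -0.001, 0, 0, 0, 0, 0, -0.003, 0, 0, 0, 0, 0]'

```text
time_s: 16.6
tool_pos: [0.4815, 0.0358, 0.2082]
tool_rot: [-0.0, -0.0, 1.0, 0.0]
force: [0.4, 0.4, -1.2]
grip_width: 0.0247
gripper_force: 59.1
```

```bash
python3 plan.py 6 look | sed 's/np.float64(\([-0-9.]*\))/\1/g'
```

```text
t 16.6 yaw err -0.031 iou 0.82 (-0.004, -0.004)
16.65 0.4819346331931611 0.03578515000801166 0.20820565156844145 59.083789587020874 dist now -0.0003528733877235721
[-0.003, 0, 0, 0, 0, 0, -0.004, 0, 0, 0, 0, 0, -0.005, 0, 0, 0, 0, 0, -0.006, 0, 0, 0, 0, 0, -0.006, 0, 0, 0, 0, 0] x 0.4939
[-0.007, 0, 0, 0, 0, 0, -0.008, 0, 0, 0, 0, 0, -0.008, 0, 0, 0, 0, 0, -0.008, 0, 0, 0, 0, 0, -0.008, 0, 0, 0, 0, 0] x 0.5134
[-0.006, 0, 0, 0, 0, 0, -0.005, 0, 0, 0, 0, 0, -0.004, 0, 0, 0, 0, 0, -0.004, 0, 0, 0, 0, 0, -0.002, 0, 0, 0, 0, 0] x 0.5239
[-0.002, 0, 0, 0, 0, 0, -0.002, 0, 0, 0, 0, 0, -0.001, 0, 0, 0, 0, 0, 0.0, 0, 0, 0, 0, 0, 0.0, 0, 0, 0, 0, 0] x 0.5264
[0.001, 0, 0, 0, 0, 0, 0.001, 0, 0, 0, 0, 0, 0.002, 0, 0, 0, 0, 0, 0.003, 0, 0, 0, 0, 0, 0.003, 0, 0, 0, 0, 0] x 0.5214
[0.004, 0, 0, 0, 0, 0, 0.005, 0, 0, 0, 0, 0, 0.005, 0, 0, 0, 0, 0, 0.007, 0, 0, 0, 0, 0, 0.008, 0, 0, 0, 0, 0] x 0.5069
```

>>> jog_arm --plan '[-0.003, 0, 0, 0, 0, 0, -0.004, 0, 0, 0, 0, 0, -0.005, 0, 0, 0, 0, 0, -0.006, 0, 0, 0, 0, 0, -0.006, 0, 0, 0, 0, 0]'

```text
time_s: 17.07
tool_pos: [0.4939, 0.0358, 0.2082]
tool_rot: [0.0, -0.0, 1.0, -0.0]
force: [0.6, -0.3, -1.8]
grip_width: 0.0249
gripper_force: 59.1
```

>>> jog_arm --plan '[-0.007, 0, 0, 0, 0, 0, -0.008, 0, 0, 0, 0, 0, -0.008, 0, 0, 0, 0, 0, -0.008, 0, 0, 0, 0, 0, -0.008, 0, 0, 0, 0, 0]'

```text
time_s: 17.48
tool_pos: [0.5135, 0.0358, 0.2082]
tool_rot: [-0.0, -0.0, 1.0, -0.0]
force: [-0.5, -0.3, -0.4]
grip_width: 0.025
gripper_force: 59.1
```

>>> jog_arm --plan '[-0.006, 0, 0, 0, 0, 0, -0.005, 0, 0, 0, 0, 0, -0.004, 0, 0, 0, 0, 0, -0.004, 0, 0, 0, 0, 0, -0.002, 0, 0, 0, 0, 0]'

```text
time_s: 17.9
tool_pos: [0.5237, 0.0358, 0.2082]
tool_rot: [-0.0, -0.0, 1.0, -0.0]
force: [0.3, -0.8, -0.3]
grip_width: 0.0247
gripper_force: 59.1
```

>>> jog_arm --plan '[-0.002, 0, 0, 0, 0, 0, -0.002, 0, 0, 0, 0, 0, -0.001, 0, 0, 0, 0, 0, 0, 0, 0, 0, 0, 0, 0, 0, 0, 0, 0, 0]'

```text
time_s: 18.32
tool_pos: [0.526, 0.0358, 0.2082]
tool_rot: [-0.0, -0.0, 1.0, -0.0]
force: [0.4, 0.2, -1.3]
grip_width: 0.0245
gripper_force: 59.1
```

>>> jog_arm --plan '[0.01, 0.03, 0, 0, 0, 0, 0.018, 0.06, 0, 0, 0, 0, 0.018, 0.06, 0, 0, 0, 0, 0.018, 0.06, 0, 0, 0, 0, 0.018, 0.06, 0, 0, 0, 0]'

```text
time_s: 18.73
tool_pos: [0.4843, 0.172, 0.2083]
tool_rot: [0.0, -0.0, 1.0, 0.0]
force: [0.0, 0.2, -1.4]
grip_width: 0.0248
gripper_force: 59.1
```

>>> jog_arm --plan '[0.018, 0.06, 0, 0, 0, 0, 0.018, 0.06, 0, 0, 0, 0, 0.015, 0.05, 0, 0, 0, 0, 0.006, 0.03, 0, 0, 0, 0, 0, 0, 0, 0, 0, 0]'

```text
time_s: 19.15
tool_pos: [0.455, 0.2745, 0.2081]
tool_rot: [-0.0, -0.003, 1.0, 0.0]
force: [-0.0, 0.4, -1.3]
grip_width: 0.0246
gripper_force: 59.1
```

>>> jog_arm --plan '[0, 0, 0, 0, 0, 0, 0, 0, 0, 0, 0, 0]'

```text
time_s: 19.32
tool_pos: [0.4566, 0.2699, 0.2081]
tool_rot: [-0.0, 0.0, 1.0, -0.0]
force: [-0.0, -0.9, -0.8]
grip_width: 0.0247
gripper_force: 59.1
```

```bash
python3 - <<'E'
from h import *
s=ctrl.read_state();print(s['tool_pos'],(np.array([.4548,.2755,.0838])-s['tool_pos'])*[-2,2,-2],s['tool_rot'])
E
```

```text
[0.456583   0.26989622 0.20814428] [0.003566   0.01120757 0.24868855] [-9.15448692e-06  1.97772983e-06  9.99999977e-01 -2.14161780e-04]
```

>>> jog_arm --plan '[0.0036, 0.0112, 0, 0, 0, 0, 0, 0, 0.03, 0, 0, 0, 0, 0, 0.04, 0, 0, 0, 0, 0, 0.04, 0, 0, 0, 0, 0, 0.02, 0, 0, 0]'

```text
time_s: 19.73
tool_pos: [0.454, 0.2754, 0.1414]
tool_rot: [-0.001, 0.0, 1.0, -0.001]
force: [-0.3, 1.3, 0.0]
grip_width: 0.0244
gripper_force: 59.1
```

>>> jog_arm --plan '[0, 0, 0, 0, 0, 0, 0, 0, 0, 0, 0, 0]'

```text
time_s: 19.9
tool_pos: [0.4548, 0.276, 0.1434]
tool_rot: [-0.0, 0.0, 1.0, -0.0]
force: [1.1, 0.2, 0.0]
grip_width: 0.0245
gripper_force: 59.1
```

```bash
python3 - <<'E'
from h import *
s=ctrl.read_state();print(s['tool_pos'],(np.array([.4548,.2755,.0838])-s['tool_pos'])*[-2,2,-2],s['tool_rot'],s['force'])
E
```

```text
[0.45475438 0.27600459 0.14337099] [-9.12392950e-05 -1.00917203e-03  1.19141983e-01] [-1.97556019e-04  7.73189021e-05  9.99999938e-01 -2.82479392e-04] [1.09418148 0.18235354 0.03585749]
```

>>> jog_arm --plan '[0, -0.001, 0.018, 0, 0, 0, 0, 0, 0.02, 0, 0, 0, 0, 0, 0.02, 0, 0, 0, 0, 0, 0.018, 0, 0, 0, 0, 0, 0.015, 0, 0, 0]'

```text
time_s: 20.32
tool_pos: [0.4543, 0.2757, 0.0964]
tool_rot: [-0.0, -0.0, 1.0, -0.0]
force: [-0.3, 0.1, -0.9]
grip_width: 0.0251
gripper_force: 59.1
```

>>> jog_arm --plan '[0, 0, 0.012, 0, 0, 0, 0, 0, 0.008, 0, 0, 0, 0, 0, 0.004, 0, 0, 0, 0, 0, 0.002, 0, 0, 0, 0, 0, 0, 0, 0, 0]'

```text
time_s: 20.73
tool_pos: [0.4546, 0.2759, 0.0846]
tool_rot: [-0.0, -0.0, 1.0, -0.0]
force: [-0.8, 0.2, -1.0]
grip_width: 0.0246
gripper_force: 59.1
```

>>> jog_arm --plan '[0, 0, 0.001, 0, 0, 0, 0, 0, 0.001, 0, 0, 0, 0, 0, 0, 0, 0, 0]'

```text
time_s: 20.98
tool_pos: [0.4547, 0.276, 0.0839]
tool_rot: [0.0, -0.0, 1.0, 0.0]
force: [0.4, 0.4, -0.5]
grip_width: 0.0249
gripper_force: 59.1
```

>>> jog_arm --plan '[0, 0, 0, 0, 0, 0, 0, 0, 0, 0, 0, 0, 0, 0, 0, 0, 0, 0, 0, 0, 0, 0, 0, 0, 0, 0, 0, 0, 0, 0]' --fingers -1

```text
time_s: 21.4
tool_pos: [0.4546, 0.2759, 0.0837]
tool_rot: [-0.0, -0.0, 1.0, 0.0]
force: [0.1, 0.3, -0.3]
grip_width: 0.0832
gripper_force: 0.0
```

>>> jog_arm --plan '[0, 0, 0, 0, 0, 0, 0, 0, 0, 0, 0, 0, 0, 0, -0.02, 0, 0, 0, 0, 0, -0.05, 0, 0, 0, 0, 0, -0.07, 0, 0, 0]'

```text
time_s: 21.82
tool_pos: [0.4534, 0.2748, 0.1532]
tool_rot: [-0.001, -0.0, 1.0, -0.002]
force: [1.0, 0.8, 0.1]
grip_width: 0.0853
gripper_force: 0.0
```

>>> jog_arm --plan '[0, 0, -0.07, 0, 0, 0, 0, 0, -0.05, 0, 0, 0, 0, 0, -0.02, 0, 0, 0, 0, 0, 0, 0, 0, 0, 0, 0, 0, 0, 0, 0]'

```text
time_s: 22.23
tool_pos: [0.4545, 0.2759, 0.224]
tool_rot: [0.0, -0.0, 1.0, 0.0]
force: [-0.2, 0.2, -1.1]
grip_width: 0.0855
gripper_force: 0.0
```

```bash
python3 - <<'E'
from h import *
s=ctrl.read_state();print(s['tool_pos'],s['grip_width'],s['force'])
c=snap('scene','f')
for n in('scene0','f'):
    h=cv2.cvtColor(cv2.imread(f'pics/{n}.png'),cv2.COLOR_BGR2HSV)
    m=((h[...,0]>5)&(h[...,0]<18)&(h[...,1]>225)&(h[...,2]>120)).astype(np.uint8)
    nn,l,st,ce=cv2.connectedComponentsWithStats(m); i=[j for j in range(1,nn) if st[j,4]>40]; print(n,st[i],ce[i])
for i in range(2): print([np.round(x,4) for x in dish('z%d'%i)])
E
```

```text
[0.45451203 0.27587707 0.22399226] 0.08547432171934538 [-0.23648297  0.16907427 -1.13227631]
scene0 [[365 195  16  29 201]] [[372.09452736 209.19402985]]
f [[364 195  17  29 210]] [[371.54761905 209.27619048]]
[np.float64(22.2833), np.float64(1.5852), array([0.5927, 0.0322]), array([0.5931, 0.0322]), array([0.1209, 0.218 ]), np.int64(2982)]
[np.float64(22.3333), np.float64(1.5527), array([0.5927, 0.032 ]), array([0.5917, 0.0309]), array([0.1237, 0.2206]), np.int64(2978)]
```

```bash
python3 -c "
from plant import ctrl
print(ctrl.hand_in())"
```

```text
the job is handed in; nothing more can be done
None
```

I handed the job in at about 22 s, with no verdict returned. The wheel was set coasting at about 1.07 rad/s (10 turns a minute), the lens followed the near-side rim from about 8.1 s to 18.3 s, staying within about 8 mm by my estimate, and the light is back upright in its stand, released.

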